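# Put the delivered ink cartons away in their colour-coded stock bins

### The arm

A 6-joint arm with a two-finger parallel gripper is mounted at the origin on the work surface. World frame = base frame: x ahead of the robot, y to its left, z up, the work surface at z = 0. Lengths are in m, angles in degrees, forces in N, time in s.
With the tool pointing down it reaches from about 0.4 to 0.825 m from the base axis. Payload 7 kg.
Tool frame: the origin (TCP) lies between the finger pads; the fingertips stand 19 mm ahead of it and the grasp point (between the pads) is the TCP; x points along the fingers, y is the direction in which the jaws open and shut, and the axes are right-handed (so a half turn about x gives the same grasp; the last joint's range is limited). The gripper opens to 88 mm and grips with 3 to 60 N. Pads are 19 mm wide; open, the fingers measure 130 mm over their backs; the gripper's body (78 mm by 193 mm) begins 47 mm behind the grasp point.
Start: joints at [-51.732, 20.546, 0.682, 0, -70.136, -16.507], TCP at [0.25, -0.627, 0.246] pointing down, gripper open.
Joint ranges: [-176.03, 176.03], [-82.01, 121.73], [-58.28, 71.71], [-173.87, 95.51], [-174.79, -0.11], [-173.66, 173.66]. Speed limits (degrees/s): [136.94, 136.94, 172.46, 180, 180, 180].

### API

Orientations are given as [roll, pitch, yaw] about the fixed x, y, z axes, in that order (R = Rz(yaw) Ry(pitch) Rx(roll)).
In Python, from plant import r gives the robot as it stands.
- The arm moves only by the tool send_rows, never from a script. Its argument "plan" is a list of rows, each a list of 2 entries, a list of its own where there are three numbers: the shift along the tool's x, y, z scaled (see below), then the turn, a rotation vector about the tool's x, y, z scaled (see below). A call has exactly 5 rows; each row is the pose to reach, as a shift and turn from the pose measured when the call began, along the tool's axes at that moment; what a row does not reach only later rows make up. The controller multiplies each number of a shift by 0.15 m and each number of a turn by pi/4 rad. A row lasts 1/10 s, in which the tool goes at most 50 mm and 8.59 degrees, less where a joint would pass 70% of its speed; a pose out of reach is approached as far as the arm can. A call with a number of a shift or a turn outside -1 to 1 is refused whole. A call with a gripper value outside its range is refused whole. "jaw" is the opening, from -1 (shut) to 1 (fully open), so that 0 is half open, set as the call begins (left out, the last holds). The fingers move at their own pace and stop on an object; "force" is the grip in N (left out, the last holds). Time passes only in rows, so rows that repeat a pose let the fingers close, or fill a call up. It gives the time, the measured TCP pose, the force and the opening at its end, in the units of the state.
- r.get_state(): the state, without advancing time (a new reading comes with each control period).
- r.capture(name): name is "scene" or "side" or "wrist"; returns a dict with "color" (384x512x3 uint8, red, green, blue), "range_z" (384x512 float32, m along the optical axis (not along the pixel's ray), 0 where there is no reading), "mtx" (3x3 intrinsics, pixels), "pose" (4x4, takes a point from camera to world coordinates). Camera axes: x right, y down, z forward; pixel columns grow to the right and rows downward; lengths in m; the calibration is good to about 2 mm. A picture is of the moment at which its call begins.
- r.close_job(): hands the job in, once; it reports no verdict.
Trained networks look in a picture, given as the dict that the camera call returned (one of the last four; its "shot" number tells which), for a name from the list of things; names that differ only in an ending like _2 or _b are one class to them, and where a whole thing is asked for, a point or a joint stands for the part that bears it (a point fixed in the world has none). Each returns a list of dicts, best first, with "score" (0 to 1); they miss things now and then, are a little off and sometimes report something else, mostly with a low value. They report only what shows in the picture. A call takes as long as a camera call. They do not tell look-alikes from the thing itself.
- r.find_in(picture, target): "uv" ([column, row] in pixels, amid what is visible of it).
- r.trace(picture, target): "mask" (384x512 bool, what is visible of it) and "uv" ([column, row] in pixels, amid what is visible of it).
The state is a dict: "time_s": time; "joints": joint angles; "qd": joint speeds; "joint_torque": joint torques, N m; "tcp_pos": TCP position; "eef_rot": TCP orientation; "contact_force": force on the tool from outside, world axes, zero at the start; "moment": the same for the moment, N m; "gripper_width": finger opening in m.
Only numpy, scipy, OpenCV 4.12 (cv2) and the standard library are available. Lean on these libraries where they do the work, as an engineer would, in place of code of your own. Each camera call takes 0.05 s, during which the arm holds its last target. There are 200 camera calls.

### The job

Put the four ink cartons that have just been unpacked away: each goes into the stock bin of its own colour, standing upright on the bin's floor and squared up with the bin, narrow end towards the label at the front. Set them down rather than drop them, knock none over, and leave the padlock and the marker pen lying where they are.

Things in the scene. Friction and masses are not known exactly. Their poses are not given: they have to be found in the camera images.
- carton_cyan_mid (a point): Centre of the cyan (bright sky blue) ink carton: a closed upright box 74 mm long (its x) x 46 mm wide (y) x 110 mm tall (z up), about 0.16 kg, white with cyan top, band and lower half. Stands on the bench at the start, this point 55 mm up, turned up to 0.8 rad from the robot's forward direction. Grip it across its 46 mm width near its top, so that the fingers stay above the bin's walls.
- carton_magenta_mid (a point): Centre of the magenta (deep pink) ink carton: a closed upright box 74 mm long (its x) x 46 mm wide (y) x 110 mm tall (z up), about 0.16 kg, white with magenta top, band and lower half. Stands on the bench at the start, this point 55 mm up, turned up to 0.8 rad from the robot's forward direction. Grip it across its 46 mm width near its top, so that the fingers stay above the bin's walls.
- carton_yellow_mid (a point): Centre of the yellow ink carton: a closed upright box 74 mm long (its x) x 46 mm wide (y) x 110 mm tall (z up), about 0.16 kg, white with yellow top, band and lower half. Stands on the bench at the start, this point 55 mm up, turned up to 0.8 rad from the robot's forward direction. Grip it across its 46 mm width near its top, so that the fingers stay above the bin's walls.
- carton_black_mid (a point): Centre of the black ink carton: a closed upright box 74 mm long (its x) x 46 mm wide (y) x 110 mm tall (z up), about 0.16 kg, white with black top, band and lower half. Stands on the bench at the start, this point 55 mm up, turned up to 0.8 rad from the robot's forward direction. Grip it across its 46 mm width near its top, so that the fingers stay above the bin's walls.
- bin_cyan: Grey stock bin, fixed, with cyan label card on its sloping front, cyan floor liner and cyan label behind. Origin: centre of its underside; -x points out of its low front (towards the robot), z up. Inside 104 mm (x) by 76 mm (y), centred; floor 4 mm thick, side and rear walls 48 mm high, front 30 mm; label holder juts 20 mm out. A carton in it has 15 mm of room all round and rises 66 mm above the walls.
- bin_magenta: Grey stock bin, fixed, with magenta label card on its sloping front, magenta floor liner and magenta label behind. Origin: centre of its underside; -x points out of its low front (towards the robot), z up. Inside 104 mm (x) by 76 mm (y), centred; floor 4 mm thick, side and rear walls 48 mm high, front 30 mm; label holder juts 20 mm out. A carton in it has 15 mm of room all round and rises 66 mm above the walls.
- bin_yellow: Grey stock bin, fixed, with yellow label card on its sloping front, yellow floor liner and yellow label behind. Origin: centre of its underside; -x points out of its low front (towards the robot), z up. Inside 104 mm (x) by 76 mm (y), centred; floor 4 mm thick, side and rear walls 48 mm high, front 30 mm; label holder juts 20 mm out. A carton in it has 15 mm of room all round and rises 66 mm above the walls.
- bin_black: Grey stock bin, fixed, with black label card on its sloping front, black floor liner and black label behind. Origin: centre of its underside; -x points out of its low front (towards the robot), z up. Inside 104 mm (x) by 76 mm (y), centred; floor 4 mm thick, side and rear walls 48 mm high, front 30 mm; label holder juts 20 mm out. A carton in it has 15 mm of room all round and rises 66 mm above the walls.
- padlock: Bystander: brass padlock lying flat on the bench among the cartons, body 40 x 48 x 20 mm, steel shackle to +x (72 mm long in all). Origin under the centre of its brass body. Not to be moved.
- marker: Bystander: marker pen, white barrel with a green cap, 132 mm long along its x axis, 20 mm thick, lying flat between the bins. Origin under its middle. Not to be moved.
Not all that is in view belongs to the job. Leave any green look-alike of the bin_magenta alone.

How it is judged (in metres and radians):
At the end, for the whole second after the job is handed in: Each carton stands in the bin of its own colour: centre within 22 mm of the bin's middle along and across, 52 to 65 mm above its underside, within 0.12 rad of upright, long side within 0.4 rad of the bin's long direction (either way round), at rest and released (x of carton_cyan_mid in the frame of bin_cyan between -0.022 and 0.022 m and y of carton_cyan_mid in the frame of bin_cyan between -0.022 and 0.022 m and z of carton_cyan_mid in the frame of bin_cyan between 0.052 and 0.065 m and angle between each of carton_cyan_mid, carton_magenta_mid, carton_yellow_mid, carton_black_mid's own z axis and vertical below 0.12 rad and angle between the x axis of carton_cyan_mid and the x axis of bin_cyan, either way round below 0.4 rad and linear speed of each of carton_cyan, carton_magenta, carton_yellow, carton_black below 0.02 m/s and x of carton_magenta_mid in the frame of bin_magenta between -0.022 and 0.022 m and y of carton_magenta_mid in the frame of bin_magenta between -0.022 and 0.022 m and z of carton_magenta_mid in the frame of bin_magenta between 0.052 and 0.065 m and angle between the x axis of carton_magenta_mid and the x axis of bin_magenta, either way round below 0.4 rad and x of carton_yellow_mid in the frame of bin_yellow between -0.022 and 0.022 m and y of carton_yellow_mid in the frame of bin_yellow between -0.022 and 0.022 m and z of carton_yellow_mid in the frame of bin_yellow between 0.052 and 0.065 m and angle between the x axis of carton_yellow_mid and the x axis of bin_yellow, either way round below 0.4 rad and x of carton_black_mid in the frame of bin_black between -0.022 and 0.022 m and y of carton_black_mid in the frame of bin_black between -0.022 and 0.022 m and z of carton_black_mid in the frame of bin_black between 0.052 and 0.065 m and angle between the x axis of carton_black_mid and the x axis of bin_black, either way round below 0.4 rad); the robot touches nothing.
It fails at once if the padlock or the marker pen is shifted by more than 25 mm (distance of any of padlock, marker from where it was at the start of the episode above 0.025 m).
It fails at once if a carton is knocked or tipped over (more than 40 degrees from upright) (angle between any of carton_cyan_mid, carton_magenta_mid, carton_yellow_mid, carton_black_mid's own z axis and vertical above 0.7 rad).
It fails at once if a carton is dropped (falls freely, out of the fingers, from more than about 3 cm) ((linear speed of carton_cyan above 0.8 m/s and contact force between carton_cyan and the fingers below 0.1 N) or (linear speed of carton_magenta above 0.8 m/s and contact force between carton_magenta and the fingers below 0.1 N) or (linear speed of carton_yellow above 0.8 m/s and contact force between carton_yellow and the fingers below 0.1 N) or (linear speed of carton_black above 0.8 m/s and contact force between carton_black and the fingers below 0.1 N)).
It also fails if it takes over 128 s, if anything falls off the work surface, if the arm or the gripper's body presses on something with over 40 N, if the wrist force passes 120 N, or if a joint passes its speed limit or range.

## Working session

There is one attempt and no reset: what is moved stays moved. The work goes in short steps, Python scripts to look and compute and a tool call to move; the robot and the scene stay as the last step left them, time stands still between calls to the robot, and variables do not carry over. Pictures are saved under pics/ and viewed, about 12 in all and at most 16, crops included, and the job is handed in when it is done.

Besides the shell and the picture viewer there is one more tool, called after "Request:" by a JSON object that holds its "fn" and its "kwargs". send_rows: Moves the arm, as the interface text tells. Its arguments: {"type":"object","properties":{"plan":{"type":"array"},"jaw":{"type":"number"},"force":{"type":"number"}},"required":["plan"]}

```bash
mkdir -p pics; ls; cat > h.py <<'E'
import numpy as np, cv2
from plant import r
def pts(p):
    Z=p["range_z"]; v,u=np.mgrid[:384,:512]; K=p["mtx"]
    P=np.stack([(u-K[0,2])/K[0,0]*Z,(v-K[1,2])/K[1,1]*Z,Z],-1)
    return P@p["pose"][:3,:3].T+p["pose"][:3,3]
def save(p,n): cv2.imwrite(f"pics/{n}.png",p["color"][:,:,::-1])
E
python3 - <<'E'
from h import *
print(r.get_state())
a=r.capture("scene");b=r.capture("side")
cv2.imwrite("pics/1.png",cv2.resize(np.hstack([a["color"],b["color"]])[:,:,::-1],(1024,384)))
save(a,"a");save(b,"b")
for p in(a,b): print(p["pose"].round(3).tolist())
E
```

```text
pics
{'time_s': 0.0, 'joints': array([-5.17330767e+01,  2.05914572e+01,  6.31411692e-01, -1.91574797e-02,
       -7.01366849e+01, -1.65052617e+01]), 'qd': array([-0.00457219,  0.00214787, -0.03923103, -0.18965665, -0.01756597,
       -0.08758759]), 'joint_torque': array([ 1.01260839e-04, -5.82712483e+01,  2.93061340e+01,  6.99703708e+00,
        7.14753172e-03, -1.45459826e-04]), 'tcp_pos': array([ 0.25002288, -0.62646915,  0.24460751]), 'eef_rot': array([ 95.96025315,  89.90160688, 117.71539022]), 'contact_force': array([-0.25801325,  0.30560807, -0.08641535]), 'moment': array([-0.02057957, -0.03591566,  0.04567643]), 'gripper_width': 0.08800732136320748}
[[0.156, 0.572, -0.805, 1.323], [0.988, -0.098, 0.122, -0.144], [-0.009, -0.814, -0.581, 0.697], [0.0, 0.0, 0.0, 1.0]]
[[-0.914, -0.197, 0.356, 0.011], [-0.406, 0.482, -0.777, 0.98], [-0.019, -0.854, -0.52, 0.738], [0.0, 0.0, 0.0, 1.0]]
```

View pics/a.png

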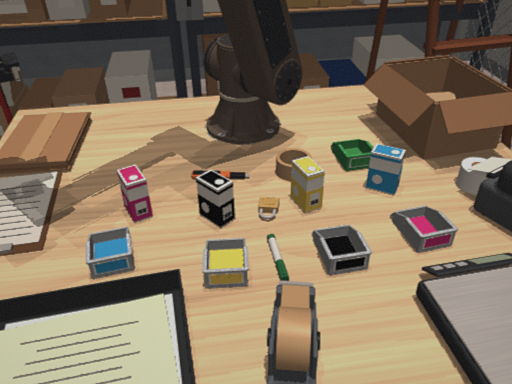

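View pics/b.png

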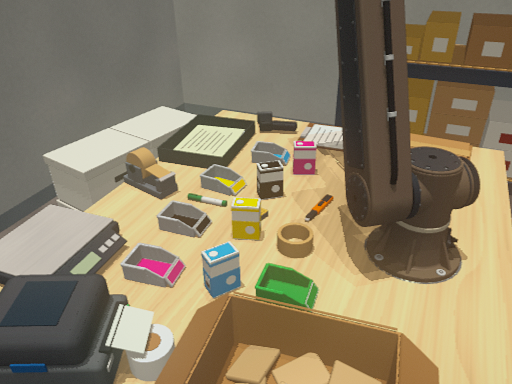

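The scene view shows cartons magenta (135,192), black (215,197), yellow (307,184) and cyan (385,168). Bins are cyan (110,252), yellow (226,263), black (340,250) and magenta (425,228). The padlock is at (268,206), the marker at (278,257), and a green decoy bin at (355,155). The side view shows the same layout.

```bash
cat > m.py <<'E'
from h import *
a=r.capture("scene");b=r.capture("side")
S=[(p,pts(p)) for p in(a,b)]
C=["cyan","magenta","yellow","black"]
def rect(xy):
    (c,s,t)=cv2.minAreaRect((xy*1000).astype(np.float32))
    if s[0]<s[1]: s=s[::-1]; t+=90
    return np.round(c,1),np.round(s,1),round((t+90)%180-90,1)
for n in [f"carton_{c}_mid" for c in C]+[f"bin_{c}" for c in C]+["padlock","marker"]:
    A=[]
    for p,P in S:
        f=r.trace(p,n)
        if not f: print(n,"none");continue
        for k in f[:2]:
            if k["score"]<.3: continue
            q=P[k["mask"]&(p["range_z"]>0)]
            print(n,p["shot"],round(k["score"],2),np.round(k["uv"]),np.median(q,0).round(3),q[:,2].max().round(3))
        A.append(P[f[0]["mask"]&(p["range_z"]>0)])
    zr=dict(c=(.1,.12),b=(.025,.055)).get(n[0],(.004,.05))
    for q in A+[np.vstack(A)]:
        q=q[(q[:,2]>zr[0])&(q[:,2]<zr[1])]
        # drop outliers
        m=np.median(q[:,:2],0); q=q[np.hypot(*(q[:,:2]-m).T)<.09]
        print("   ",len(q),*rect(q[:,:2]))
E
python3 m.py
```

```text
carton_cyan_mid 3 0.84 [386. 170.] [0.417 0.306 0.068] 0.113
carton_cyan_mid 3 0.52 [279. 260.] [ 0.631 -0.005  0.016] 0.023
carton_cyan_mid 4 0.84 [219. 269.] [0.393 0.328 0.072] 0.115
    389 [402.6 312.4] [74.4 50.2] 53.9
    548 [401.8 313.5] [74.7 50. ] 54.4
    937 [402.4 312.9] [74.9 51.2] 53.9
carton_magenta_mid 3 0.95 [132. 189.] [ 0.429 -0.3    0.075] 0.113
carton_magenta_mid 4 0.88 [306. 155.] [ 0.396 -0.287  0.068] 0.116
    448 [ 402.3 -305. ] [78.6 46. ] 20.7
    180 [ 400.  -300.1] [76.6 47.7] 13.7
    628 [ 400.9 -301.4] [78.2 54.6] 20.0
carton_yellow_mid 3 0.56 [309. 181.] [0.459 0.096 0.069] 0.114
carton_yellow_mid 3 0.35 [273. 207.] [0.454 0.005 0.018] 0.023
carton_yellow_mid 4 0.61 [247. 220.] [0.426 0.121 0.068] 0.116
    440 [433.1 102.4] [76.4 47.8] 18.2
    345 [432.6 104.9] [76.  48.4] 13.9
    785 [433.1 103.8] [77.2 51.3] 15.5
carton_black_mid 3 0.83 [216. 198.] [ 0.472 -0.119  0.072] 0.113
carton_black_mid 4 0.76 [268. 179.] [ 0.446 -0.102  0.067] 0.115
    498 [ 452.9 -118.8] [78.3 48.1] 37.7
    230 [ 452.8 -115.3] [74.7 47.8] 39.9
    728 [ 452.  -117.7
[... 956 characters left out ...]
 97.1] -6.7
bin_black 3 0.85 [341. 250.] [0.627 0.135 0.02 ] 0.052
bin_black 4 0.74 [184. 217.] [0.623 0.125 0.024] 0.055
    800 [633.5 132.2] [97.7 92.1] 3.3
    643 [619.8 131.3] [122.9  96.4] 4.8
    1549 [621.6 131.5] [121.7  96.1] 3.3
padlock 3 0.54 [269. 206.] [0.454 0.005 0.017] 0.023
padlock 4 0.59 [263. 214.] [0.421 0.005 0.02 ] 0.025
    347 [454.    4.3] [69.1 47.9] -16.7
    54 [426.2   6.6] [33.1 23.9] 82.8
    401 [452.5   4.7] [72.2 47.8] -16.5
marker 3 0.55 [279. 258.] [ 0.624 -0.005  0.017] 0.023
marker 4 0.7 [209. 198.] [0.616 0.001 0.016] 0.025
    369 [619.   -4.3] [135.5  17.3] 2.9
    225 [ 6.189e+02 -3.000e-01] [131.3  20.9] 2.5
    594 [618.8  -1.4] [135.5  23.3] 2.9
```

```bash
cat > b.py <<'E'
from m import *
print("====")
for c in C:
    Q=[];L=[]
    for p,P in S:
        f=[k for k in r.trace(p,"bin_"+c)][0]; k=f["mask"]&(p["range_z"]>0)
        q=P[k]; Q.append(q[(q[:,2]>.040)&(q[:,2]<.058)]); L.append(q[q[:,2]<.009])
    for q in Q+[np.vstack(Q)]: print(c,"rim",len(q),*rect(q[:,:2]))
    for q in L: print(c,"floor",len(q),*rect(q[:,:2]))
from scipy.spatial.transform import Rotation as Ro
s=r.get_state(); print(Ro.from_euler("xyz",s["eef_rot"],degrees=True).as_matrix().round(3))
E
python3 b.py | sed -n '/====/,$p'
```

```text
====
cyan rim 416 [ 567.3 -349.6] [90.1 87.8] -82.2
cyan rim 155 [ 566.7 -351. ] [99.5 88.9] -82.1
cyan rim 571 [ 566.8 -351. ] [99.6 88.9] -82.0
cyan floor 720 [ 535.4 -364.8] [157.3  94.3] 15.3
cyan floor 49 [ 545.7 -368.5] [128.7 111.3] 10.4
magenta rim 180 [273.5 283.1] [91.2 82.8] -86.3
magenta rim 367 [598.9 335. ] [98.4 95.5] 7.0
magenta rim 547 [438.6 309.1] [424.7  95.7] 9.0
magenta floor 271 [227.7 277.8] [172.2  84.8] 4.5
magenta floor 562 [605.9 308.2] [176.6 146.3] 6.1
yellow rim 410 [ 639.8 -114. ] [90.2 87.6] 86.8
yellow rim 186 [ 635.2 -112.8] [98.8 94.5] -3.7
yellow rim 596 [ 635.2 -112.8] [98.8 94.5] -3.7
yellow floor 890 [ 604.7 -111.4] [151.9  85. ] -6.4
yellow floor 169 [ 614.8 -110.8] [127.7  88.7] -5.0
black rim 424 [638.7 131.2] [91.  90.1] -85.7
black rim 253 [634.5 133.2] [98.2 93.2] 1.7
black rim 677 [634.5 133.2] [98.2 93.3] 1.7
black floor 680 [605.4 146. ] [147.8 116.4] 3.1
black floor 281 [615.7  96.3] [158.2 127.5] -87.8
[[-0.    -0.371  0.929]
 [ 0.     0.929  0.371]
 [-1.     0.     0.   ]]
```

```bash
cat > go.py <<'E'
import sys; from h import *
from scipy.spatial.transform import Rotation as Ro
def go(wps):
    s=r.get_state(); R=Ro.from_euler("xyz",s["eef_rot"],degrees=True).as_matrix(); p=s["tcp_pos"]
    print("t",round(s["time_s"],2),"tcp",p.round(4),"theta",round(np.degrees(np.arctan2(R[1,1],R[0,1]))-90,1),"w",round(s["gripper_width"],4),"F",s["contact_force"].round(1))
    for x,y,z,th in wps:
        a=np.radians(th+90); jy=np.array([np.cos(a),np.sin(a),0]); T=np.stack([[0,0,-1],jy,np.cross([0,0,-1],jy)],1)
        d=R.T@(np.array([x,y,z])-p); w=Ro.from_matrix(R.T@T).as_rotvec()
        n=max(1,int(np.ceil(max(abs(d).max()/.15,abs(w).max()/.7)-.02)))
        for i in range(n):   # equal parts
            Ri=R@Ro.from_rotvec(w*i/n).as_matrix()
            print((Ri.T@(R@d)/n/.15).round(3),(w/n/(np.pi/4)).round(3))
        print("--"); R,p=T,np.array([x,y,z])
if __name__=="__main__": go(eval("["+sys.argv[1]+"]"))
E
python3 go.py "(.401,-.303,.25,20)"
```

```text
t 2.7 tcp [ 0.2502 -0.6269  0.2455] theta 21.8 w 0.0875 F [ 0.1  0.2 -0.9]
[-0.015  0.816  0.867] [ 0.02  0.   -0.  ]
[-0.015  0.83   0.854] [ 0.02  0.   -0.  ]
--
```

Request:
{"fn": "send_rows", "kwargs": {"plan": [[[0,0.2,0.2],[0,0,0]],[[0,0.4,0.4],[0,0,0]],[[-0.01,0.6,0.6],[0.01,0,0]],[[-0.015,0.82,0.87],[0.02,0,0]],[[-0.015,0.82,0.87],[0.02,0,0]]], "jaw": 1}}

```text
time_s: 3.2
tcp_pos: [0.3278, -0.4607, 0.2487]
eef_rot: [-29.9, 89.9, -8.8]
contact_force: [-0.3, -1.5, 1.7]
gripper_width: 0.0881
```

Request:
{"fn": "send_rows", "kwargs": {"plan": [[[0,0.2,0.2],[0,0,0]],[[0,0.4,0.4],[0,0,0]],[[-0.01,0.6,0.6],[0.01,0,0]],[[-0.015,0.83,0.85],[0.02,0,0]],[[-0.015,0.83,0.85],[0.02,0,0]]]}}

```text
time_s: 3.7
tcp_pos: [0.4042, -0.2952, 0.2517]
eef_rot: [-24.0, 89.8, -3.6]
contact_force: [-0.4, -0.4, 0.9]
gripper_width: 0.0876
```

```bash
cat > w.py <<'E'
import sys; from go import *
c,n=sys.argv[1:3]
p=r.capture("wrist"); P=pts(p); save(p,n)
f=r.trace(p,f"carton_{c}_mid")
for k in f[:2]:
    q=P[k["mask"]&(p["range_z"]>0)]; q=q[(q[:,2]>.095)&(q[:,2]<.125)]
    if len(q)<20: print("few",k["score"],k["uv"]);continue
    m=np.median(q[:,:2],0); q=q[np.hypot(*(q[:,:2]-m).T)<.06]
    x=cv2.minAreaRect((q[:,:2]*1000).astype(np.float32)); s=x[1]; t=x[2]+(90 if s[0]<s[1] else 0)
    print(round(k["score"],2),k["uv"],len(q),np.round(x[0],1),np.round(s,1),(t+90)%180-90,"z",np.median(q[:,2]))
if len(sys.argv)>3: go(eval("["+sys.argv[3]+"]"))
E
python3 w.py magenta 3 "(.401,-.303,.25,20)"
```

```text
0.89 [243.8, 172.5] 4806 [ 399.1 -306.3] [74.6 46.5] 21.582372665405273 z 0.11027759304798229
t 3.8 tcp [ 0.4028 -0.2978  0.2515] theta 20.3 w 0.0878 F [-0.5  0.2 -0.4]
[ 0.01  -0.028 -0.023] [0.008 0.003 0.002]
--
```

```bash
python3 go.py "(.399,-.306,.2,21.6),(.399,-.306,.085,21.6)"
```

```text
t 3.8 tcp [ 0.4028 -0.2978  0.2515] theta 20.3 w 0.0878 F [-0.5  0.2 -0.4]
[ 0.343 -0.042 -0.043] [-0.028  0.003  0.002]
--
[0.767 0.    0.   ] [0. 0. 0.]
--
```

Request:
{"fn": "send_rows", "kwargs": {"plan": [[[0.1,-0.02,-0.02],[-0.01,0,0]],[[0.2,-0.04,-0.04],[-0.03,0,0]],[[0.34,-0.04,-0.04],[-0.03,0,0]],[[0.34,-0.04,-0.04],[-0.03,0,0]],[[0.34,-0.04,-0.04],[-0.03,0,0]]]}}

```text
time_s: 4.3
tcp_pos: [0.3988, -0.3066, 0.2006]
eef_rot: [-48.6, 89.9, -27.0]
contact_force: [0.1, -0.2, 0.9]
gripper_width: 0.0875
```

```bash
python3 go.py "(.399,-.306,.085,21.6)"
```

```text
t 4.3 tcp [ 0.3988 -0.3066  0.2006] theta 21.6 w 0.0875 F [ 0.1 -0.2  0.9]
[0.771 0.004 0.002] [0.    0.001 0.002]
--
```

Request:
{"fn": "send_rows", "kwargs": {"plan": [[[0.2,0,0],[0,0,0]],[[0.4,0,0],[0,0,0]],[[0.6,0,0],[0,0,0]],[[0.77,0,0],[0,0,0]],[[0.77,0,0],[0,0,0]]]}}

```text
time_s: 4.8
tcp_pos: [0.3976, -0.3067, 0.0833]
eef_rot: [144.4, 89.8, 166.0]
contact_force: [-0.4, 0.3, 0.3]
gripper_width: 0.0875
```

Request:
{"fn": "send_rows", "kwargs": {"plan": [[[0,0,0],[0,0,0]],[[0,0,0],[0,0,0]],[[0,0,0],[0,0,0]],[[0,0,0],[0,0,0]],[[0,0,0],[0,0,0]]], "jaw": -1, "force": 20}}

```text
time_s: 5.3
tcp_pos: [0.3978, -0.3068, 0.084]
eef_rot: [146.8, 89.9, 168.4]
contact_force: [-0.7, 0.8, 0.6]
gripper_width: 0.0528
```

```bash
python3 go.py "(.399,-.306,.235,21.6),(.591,.334,.235,6.5)"
```

```text
t 5.3 tcp [ 0.3978 -0.3068  0.084 ] theta 21.6 w 0.0528 F [-0.7  0.8  0.6]
[-1.007  0.003  0.008] [-0.001 -0.002 -0.001]
--
[0.    0.874 0.69 ] [0.084 0.    0.   ]
[0.    0.918 0.631] [0.084 0.    0.   ]
[0.    0.957 0.569] [0.084 0.    0.   ]
[0.    0.992 0.505] [0.084 0.    0.   ]
--
```

Request:
{"fn": "send_rows", "kwargs": {"plan": [[[0,0,0],[0,0,0]],[[0,0,0],[0,0,0]],[[0,0,0],[0,0,0]],[[-0.05,0,0],[0,0,0]],[[-0.1,0,0],[0,0,0]]]}}

```text
time_s: 5.8
tcp_pos: [0.3976, -0.3066, 0.0992]
eef_rot: [143.9, 89.9, 165.5]
contact_force: [0.4, -0.6, -1.7]
gripper_width: 0.0458
```

Request:
{"fn": "send_rows", "kwargs": {"plan": [[[-0.15,0,0],[0,0,0]],[[-0.35,0,0],[0,0,0]],[[-0.6,0,0],[0,0,0]],[[-0.8,0,0],[0,0,0]],[[-0.9,0,0],[0,0,0]]]}}

```text
time_s: 6.3
tcp_pos: [0.3987, -0.3071, 0.2379]
eef_rot: [-55.2, 89.9, -33.6]
contact_force: [-0.0, -0.9, -2.6]
gripper_width: 0.0458
```

```bash
python3 go.py "(.591,.334,.235,6.5)"
```

```text
t 6.3 tcp [ 0.3987 -0.3071  0.2379] theta 21.6 w 0.0458 F [-0.  -0.9 -2.6]
[0.004 0.876 0.691] [0.084 0.    0.   ]
[0.004 0.919 0.632] [0.084 0.    0.   ]
[0.004 0.959 0.57 ] [0.084 0.    0.   ]
[0.005 0.994 0.506] [0.084 0.    0.   ]
--
```

Gripped (45.8 mm). Moving across.

Request:
{"fn": "send_rows", "kwargs": {"plan": [[[0,0.1,0.08],[0.01,0,0]],[[0,0.25,0.2],[0.03,0,0]],[[0,0.45,0.35],[0.05,0,0]],[[0,0.66,0.52],[0.07,0,0]],[[0,0.88,0.69],[0.08,0,0]]]}}

```text
time_s: 6.8
tcp_pos: [0.4463, -0.1451, 0.2384]
eef_rot: [-39.8, 89.9, -21.9]
contact_force: [1.1, -0.3, -1.4]
gripper_width: 0.0461
```

Request:
{"fn": "send_rows", "kwargs": {"plan": [[[0,0.18,0.13],[0.02,0,0]],[[0,0.37,0.25],[0.04,0,0]],[[0,0.55,0.38],[0.05,0,0]],[[0,0.74,0.51],[0.07,0,0]],[[0,0.92,0.63],[0.08,0,0]]]}}

```text
time_s: 7.3
tcp_pos: [0.4939, 0.0168, 0.239]
eef_rot: [-25.9, 89.8, -11.7]
contact_force: [0.0, -0.9, -3.0]
gripper_width: 0.0459
```

Request:
{"fn": "send_rows", "kwargs": {"plan": [[[0,0.19,0.11],[0.02,0,0]],[[0,0.38,0.23],[0.04,0,0]],[[0,0.58,0.34],[0.05,0,0]],[[0,0.77,0.46],[0.07,0,0]],[[0,0.96,0.57],[0.08,0,0]]]}}

```text
time_s: 7.8
tcp_pos: [0.5413, 0.1788, 0.2395]
eef_rot: [-18.7, 89.8, -8.1]
contact_force: [0.8, -0.1, -1.7]
gripper_width: 0.0459
```

```bash
python3 go.py "(.591,.334,.235,6.5),(.591,.334,.095,6.5)"
```

```text
t 7.8 tcp [0.5413 0.1788 0.2395] theta 10.7 w 0.0459 F [ 0.8 -0.1 -1.7]
[0.031 0.956 0.517] [0.092 0.003 0.001]
--
[0.933 0.    0.   ] [0. 0. 0.]
--
```

Request:
{"fn": "send_rows", "kwargs": {"plan": [[[0.01,0.25,0.13],[0.02,0,0]],[[0.02,0.5,0.27],[0.05,0,0]],[[0.03,0.73,0.4],[0.07,0,0]],[[0.03,0.9,0.49],[0.09,0,0]],[[0.03,0.96,0.52],[0.09,0,0]]]}}

```text
time_s: 8.3
tcp_pos: [0.5915, 0.3372, 0.2343]
eef_rot: [-31.1, 89.9, -24.4]
contact_force: [-0.6, -0.4, -2.6]
gripper_width: 0.0461
```

```bash
python3 - <<'E'
from go import *
a=r.capture("wrist");P=pts(a);save(a,"5w")
b=r.capture("scene");s=r.capture("side")
cv2.imwrite("pics/5.png",np.hstack([x["color"][:,:,::-1] for x in(a,b)])[:, :][::1,::1]) if 0 else None
cv2.imwrite("pics/5.png",np.vstack([np.hstack([cv2.resize(x["color"],(400,300)) for x in(a,b)])])[:,:,::-1])
go([(.591,.334,.235,6.5),(.591,.334,.095,6.5)])
E
```

```text
t 8.45 tcp [0.5909 0.3347 0.2347] theta 6.6 w 0.0457 F [-0.2 -1.  -3.1]
[-0.002 -0.005 -0.   ] [0.003 0.002 0.002]
--
[0.933 0.    0.   ] [0. 0. 0.]
--
```

View pics/5.png

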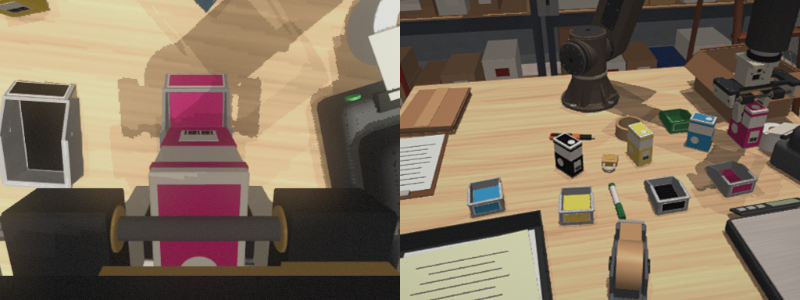

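The wrist view shows the carton (200,215) centred and square over the magenta bin, whose front is at (197,100). The scene view agrees.

Request:
{"fn": "send_rows", "kwargs": {"plan": [[[0.15,0,0],[0,0,0]],[[0.35,-0.01,0],[0,0,0]],[[0.55,-0.01,0],[0,0,0]],[[0.75,-0.01,0],[0,0,0]],[[0.87,-0.01,0],[0,0,0]]]}}

```text
time_s: 8.95
tcp_pos: [0.5902, 0.3308, 0.1025]
eef_rot: [-104.9, 89.9, -98.4]
contact_force: [-0.7, -0.8, -1.6]
gripper_width: 0.0458
```

```bash
python3 go.py "(.591,.334,.089,6.5)"
```

```text
t 8.95 tcp [0.5902 0.3308 0.1025] theta 6.6 w 0.0458 F [-0.7 -0.8 -1.6]
[0.09  0.021 0.008] [ 0.002 -0.001  0.003]
--
```

Request:
{"fn": "send_rows", "kwargs": {"plan": [[[0.03,0.02,0.01],[0,0,0]],[[0.06,0.02,0.01],[0,0,0]],[[0.09,0.02,0.01],[0,0,0]],[[0.095,0.02,0.01],[0,0,0]],[[0.095,0.02,0.01],[0,0,0]]]}}

```text
time_s: 9.45
tcp_pos: [0.5915, 0.3341, 0.089]
eef_rot: [-85.5, 89.9, -79.0]
contact_force: [0.1, 0.7, -2.9]
gripper_width: 0.0458
```

Request:
{"fn": "send_rows", "kwargs": {"plan": [[[0,0,0],[0,0,0]],[[0,0,0],[0,0,0]],[[0,0,0],[0,0,0]],[[0,0,0],[0,0,0]],[[0,0,0],[0,0,0]]], "jaw": 1}}

```text
time_s: 9.95
tcp_pos: [0.5916, 0.3342, 0.0891]
eef_rot: [-77.4, 89.9, -70.8]
contact_force: [-0.5, 0.1, -0.7]
gripper_width: 0.0804
```

Request:
{"fn": "send_rows", "kwargs": {"plan": [[[0,0,0],[0,0,0]],[[-0.2,0,0],[0,0,0]],[[-0.5,0,0],[0,0,0]],[[-0.8,0,0],[0,0,0]],[[-1,0,0],[0,0,0]]]}}

```text
time_s: 10.45
tcp_pos: [0.5923, 0.3348, 0.243]
eef_rot: [-3.2, 89.8, 3.4]
contact_force: [1.3, 0.4, 0.1]
gripper_width: 0.0875
```

```bash
python3 w.py magenta 6 "(.402,.313,.25,45)"
```

```text
0.75 [251.5, 186.0] 5097 [592.8 334.4] [75.1 45.9] 6.60438871383667 z 0.11427658751770237
t 10.55 tcp [0.5935 0.3358 0.2453] theta 6.6 w 0.0876 F [0.  0.2 0.8]
[-0.021 -0.002 -0.643] [-0.427  0.006  0.   ]
[-0.018  0.21  -0.608] [-0.427  0.006  0.   ]
--
```

View pics/6.png

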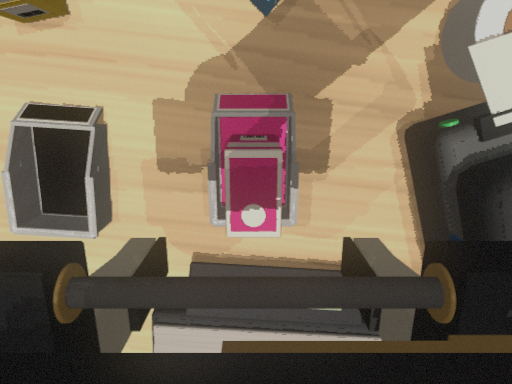

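The magenta carton (253,190) stands upright in its bin and square with it. The wrist depth will tell me how well it is centred, and will refine the black bin too.

```bash
cat > bb.py <<'E'
from h import *
import sys
p=r.capture("wrist");P=pts(p)
def bb(cx,cy,th):
    t=np.radians(th); d=P[...,:2]-[cx,cy]; x=(d[...,0]*np.cos(t)+d[...,1]*np.sin(t))*1e3; y=(-d[...,0]*np.sin(t)+d[...,1]*np.cos(t))*1e3; z=P[...,2]
    ok=(p["range_z"]>0)&(abs(x)<85)&(abs(y)<60)
    rim=ok&(z>.044)&(z<.053)
    print("rim n",rim.sum(),"x",np.percentile(x[rim],[.5,99.5]).round(1),"y",np.percentile(y[rim],[.5,99.5]).round(1),"rear-wall x med",np.median(x[rim&(x>40)]).round(1))
    L=rim&(y<-25);Rr=rim&(y>25)
    for s in(L,Rr): 
        if s.sum()>20: k=np.polyfit(x[s],y[s],1); print("  side line slope deg",np.degrees(np.arctan(k[0])).round(2),"y@0",k[1].round(1))
    fl=ok&(z>.0)&(z<.007)&(abs(y)<45); print("  low x",np.percentile(x[fl],[1,99]).round(1),"y",np.percentile(y[fl],[1,99]).round(1),fl.sum())
for a in eval("["+sys.argv[1]+"]"): bb(*a)
E
python3 bb.py "(.591,.334,6.5),(.627,.1325,3)"
```

```text
rim n 1310 x [-35.9  54.4] y [-45.3  44.9] rear-wall x med 48.7
  side line slope deg 2.82 y@0 -41.2
  side line slope deg -2.65 y@0 40.8
  low x [-84.4  81.2] y [-43.4  43. ] 2710
rim n 1941 x [-24.5  53.7] y [-46.7  44.3] rear-wall x med 48.4
  side line slope deg 4.06 y@0 -41.6
  side line slope deg -3.69 y@0 40.4
  low x [-83.7  82.8] y [-39.9  44.2] 5974
```

Request:
{"fn": "send_rows", "kwargs": {"plan": [[[0,0,-0.15],[-0.1,0,0]],[[-0.01,0,-0.3],[-0.2,0,0]],[[-0.02,0,-0.5],[-0.3,0,0]],[[-0.02,0,-0.64],[-0.43,0,0]],[[-0.02,0,-0.64],[-0.43,0,0]]]}}

```text
time_s: 11.1
tcp_pos: [0.4947, 0.3235, 0.2443]
eef_rot: [-3.6, 89.8, 22.6]
contact_force: [0.5, 0.1, -0.2]
gripper_width: 0.0874
```

Request:
{"fn": "send_rows", "kwargs": {"plan": [[[0,0.05,-0.15],[-0.1,0,0]],[[-0.01,0.1,-0.3],[-0.2,0,0]],[[-0.02,0.16,-0.5],[-0.3,0,0]],[[-0.02,0.21,-0.61],[-0.43,0,0]],[[-0.02,0.21,-0.61],[-0.43,0,0]]]}}

```text
time_s: 11.6
tcp_pos: [0.3973, 0.3111, 0.2467]
eef_rot: [-19.5, 89.8, 26.1]
contact_force: [0.3, 1.0, 0.9]
gripper_width: 0.088
```

```bash
python3 w.py cyan 7 "(.402,.313,.2,54),(.402,.313,.085,54)"
```

```text
0.96 [253.9, 184.1] 4830 [399.3 312.2] [74.7 46.5] 54.56101608276367 z 0.11023350854945346
t 11.7 tcp [0.3989 0.3117 0.2467] theta 45.4 w 0.0876 F [ 0.4  0.3 -0.2]
[ 0.312 -0.008  0.02 ] [-0.191  0.004  0.002]
--
[0.767 0.    0.   ] [0. 0. 0.]
--
```

Request:
{"fn": "send_rows", "kwargs": {"plan": [[[0.1,0,0],[-0.05,0,0]],[[0.2,0,0],[-0.1,0,0]],[[0.31,0,0],[-0.2,0,0]],[[0.31,0,0],[-0.2,0,0]],[[0.31,0,0],[-0.2,0,0]]]}}

```text
time_s: 12.2
tcp_pos: [0.3997, 0.3117, 0.2]
eef_rot: [-58.2, 89.8, -4.0]
contact_force: [0.6, 0.5, -0.3]
gripper_width: 0.0876
```

```bash
python3 go.py "(.3993,.3122,.085,54.6)"
```

```text
t 12.2 tcp [0.3997 0.3117 0.2   ] theta 54.2 w 0.0876 F [ 0.6  0.5 -0.3]
[ 0.766  0.006 -0.   ] [-0.009  0.002  0.003]
--
```

Request:
{"fn": "send_rows", "kwargs": {"plan": [[[0.2,0,0],[0,0,0]],[[0.4,0,0],[-0.01,0,0]],[[0.6,0,0],[-0.01,0,0]],[[0.77,0,0],[-0.01,0,0]],[[0.77,0,0],[-0.01,0,0]]]}}

```text
time_s: 12.7
tcp_pos: [0.3995, 0.3104, 0.0823]
eef_rot: [-141.4, 89.8, -86.9]
contact_force: [-0.0, 0.2, 0.7]
gripper_width: 0.0876
```

Request:
{"fn": "send_rows", "kwargs": {"plan": [[[0,0,0],[0,0,0]],[[0,0,0],[0,0,0]],[[0,0,0],[0,0,0]],[[0,0,0],[0,0,0]],[[0,0,0],[0,0,0]]], "jaw": -1, "force": 20}}

```text
time_s: 13.2
tcp_pos: [0.3997, 0.3108, 0.083]
eef_rot: [-126.6, 89.8, -72.1]
contact_force: [0.1, -0.5, -0.2]
gripper_width: 0.0533
```

Request:
{"fn": "send_rows", "kwargs": {"plan": [[[0,0,0],[0,0,0]],[[0,0,0],[0,0,0]],[[0,0,0],[0,0,0]],[[-0.05,0,0],[0,0,0]],[[-0.1,0,0],[0,0,0]]]}}

```text
time_s: 13.7
tcp_pos: [0.3995, 0.3105, 0.0982]
eef_rot: [-138.8, 89.8, -84.3]
contact_force: [-0.1, 0.2, -1.6]
gripper_width: 0.046
```

Request:
{"fn": "send_rows", "kwargs": {"plan": [[[-0.15,0,0],[0,0,0]],[[-0.35,0,0],[0,0,0]],[[-0.6,0,0],[0,0,0]],[[-0.8,0,0],[0,0,0]],[[-0.92,0,0],[0,0,0]]]}}

```text
time_s: 14.2
tcp_pos: [0.4, 0.3115, 0.2396]
eef_rot: [-73.7, 89.8, -19.2]
contact_force: [0.1, 0.7, -1.9]
gripper_width: 0.0455
```

```bash
python3 go.py "(.557,-.352,.24,8)"
```

```text
t 14.2 tcp [0.4    0.3115 0.2396] theta 54.5 w 0.0455 F [ 0.1  0.7 -1.9]
[ 0.001 -0.856 -0.748] [0.258 0.001 0.001]
[ 0.001 -0.989 -0.56 ] [0.258 0.001 0.001]
[ 0.    -1.081 -0.35 ] [0.258 0.001 0.001]
[-0.    -1.13  -0.125] [0.258 0.001 0.001]
--
```

Request:
{"fn": "send_rows", "kwargs": {"plan": [[[0,-0.1,-0.08],[0.03,0,0]],[[0,-0.25,-0.21],[0.08,0,0]],[[0,-0.45,-0.38],[0.14,0,0]],[[0,-0.66,-0.56],[0.2,0,0]],[[0,-0.86,-0.75],[0.26,0,0]]]}}

```text
time_s: 14.7
tcp_pos: [0.4392, 0.1429, 0.2396]
eef_rot: [-72.1, 89.9, -29.4]
contact_force: [0.6, 0.8, -2.2]
gripper_width: 0.046
```

Request:
{"fn": "send_rows", "kwargs": {"plan": [[[0,-0.2,-0.11],[0.05,0,0]],[[0,-0.4,-0.22],[0.1,0,0]],[[0,-0.6,-0.33],[0.16,0,0]],[[0,-0.8,-0.45],[0.21,0,0]],[[0,-0.99,-0.56],[0.26,0,0]]]}}

```text
time_s: 15.2
tcp_pos: [0.4773, -0.0255, 0.2397]
eef_rot: [-70.6, 89.9, -39.8]
contact_force: [0.5, 0.9, -1.9]
gripper_width: 0.046
```

```bash
sed -i 's/\/.15,abs(w)/\/.135,abs(w)/' go.py; python3 go.py "(.557,-.352,.24,8)"
```

```text
t 15.2 tcp [ 0.4773 -0.0255  0.2397] theta 30.8 w 0.046 F [ 0.5  0.9 -1.9]
[ 0.    -0.714 -0.22 ] [0.169 0.    0.001]
[ 0.    -0.737 -0.123] [0.169 0.    0.001]
[-0.    -0.747 -0.025] [0.169 0.    0.001]
--
```

Request:
{"fn": "send_rows", "kwargs": {"plan": [[[0,-0.18,-0.05],[0.04,0,0]],[[0,-0.33,-0.1],[0.08,0,0]],[[0,-0.46,-0.14],[0.11,0,0]],[[0,-0.59,-0.18],[0.14,0,0]],[[0,-0.71,-0.22],[0.17,0,0]]]}}

```text
time_s: 15.7
tcp_pos: [0.5028, -0.1353, 0.2395]
eef_rot: [-89.5, 89.9, -66.5]
contact_force: [0.2, -0.3, -0.6]
gripper_width: 0.046
```

Request:
{"fn": "send_rows", "kwargs": {"plan": [[[0,-0.15,-0.03],[0.04,0,0]],[[0,-0.3,-0.05],[0.08,0,0]],[[0,-0.45,-0.08],[0.11,0,0]],[[0,-0.6,-0.1],[0.14,0,0]],[[0,-0.74,-0.12],[0.17,0,0]]]}}

```text
time_s: 16.2
tcp_pos: [0.5288, -0.2458, 0.2391]
eef_rot: [-157.0, 89.9, -141.7]
contact_force: [0.4, 0.6, -1.1]
gripper_width: 0.0461
```

Request:
{"fn": "send_rows", "kwargs": {"plan": [[[0,-0.15,0],[0.04,0,0]],[[0,-0.35,-0.01],[0.08,0,0]],[[0,-0.55,-0.02],[0.12,0,0]],[[0,-0.68,-0.02],[0.17,0,0]],[[0,-0.75,-0.02],[0.17,0,0]]]}}

```text
time_s: 16.7
tcp_pos: [0.5547, -0.3569, 0.2382]
eef_rot: [174.8, 89.9, -177.8]
contact_force: [0.5, 0.5, -2.9]
gripper_width: 0.046
```

```bash
python3 bb.py "(.557,-.352,8),(.627,-.1125,-5)"; python3 go.py "(.557,-.352,.105,8)"
```

```text
rim n 252 x [-28.    6.9] y [-45.4  44.8] rear-wall x med nan
  side line slope deg -17.26 y@0 -47.7
  side line slope deg 9.81 y@0 42.9
  low x [-84.4 -11.3] y [-39.5  42.3] 3394
rim n 65 x [-26.   -5.3] y [34.6 41.3] rear-wall x med nan
  side line slope deg 11.04 y@0 39.7
  low x [-84.2 -11.8] y [-44.3  37.8] 1865
t 16.75 tcp [ 0.5549 -0.3574  0.2381] theta 7.5 w 0.0459 F [ 1.6 -1.6 -1.2]
[0.887 0.034 0.021] [-0.01  -0.003  0.   ]
--
  return _methods._mean(a, axis=axis, dtype=dtype,
  ret = ret.dtype.type(ret / rcount)
```

Request:
{"fn": "send_rows", "kwargs": {"plan": [[[0.15,0.03,0.02],[-0.01,0,0]],[[0.35,0.03,0.02],[-0.01,0,0]],[[0.55,0.03,0.02],[-0.01,0,0]],[[0.75,0.03,0.02],[-0.01,0,0]],[[0.88,0.03,0.02],[-0.01,0,0]]]}}

```text
time_s: 17.25
tcp_pos: [0.5554, -0.3515, 0.1037]
eef_rot: [160.9, 89.7, 168.9]
contact_force: [-0.3, 0.6, -1.5]
gripper_width: 0.046
```

```bash
python3 go.py "(.557,-.352,.0885,8)"
```

```text
t 17.25 tcp [ 0.5554 -0.3515  0.1037] theta 8.1 w 0.046 F [-0.3  0.6 -1.5]
[ 0.101 -0.005  0.01 ] [ 0.001 -0.006 -0.002]
--
```

Request:
{"fn": "send_rows", "kwargs": {"plan": [[[0.03,0,0.01],[0,0,0]],[[0.06,0,0.01],[0,0,0]],[[0.09,0,0.01],[0,0,0]],[[0.105,0,0.01],[0,0,0]],[[0.105,0,0.01],[0,0,0]]]}}

```text
time_s: 17.75
tcp_pos: [0.5571, -0.3513, 0.0885]
eef_rot: [162.2, 89.8, 170.3]
contact_force: [-0.2, -0.5, -1.6]
gripper_width: 0.0459
```

Request:
{"fn": "send_rows", "kwargs": {"plan": [[[0,0,0],[0,0,0]],[[0,0,0],[0,0,0]],[[0,0,0],[0,0,0]],[[0,0,0],[0,0,0]],[[0,0,0],[0,0,0]]], "jaw": 1}}

```text
time_s: 18.25
tcp_pos: [0.5571, -0.3514, 0.0887]
eef_rot: [162.4, 89.8, 170.4]
contact_force: [0.1, 0.6, 0.7]
gripper_width: 0.0806
```

Request:
{"fn": "send_rows", "kwargs": {"plan": [[[0,0,0],[0,0,0]],[[-0.2,0,0],[0,0,0]],[[-0.5,0,0],[0,0,0]],[[-0.8,0,0],[0,0,0]],[[-1,0,0],[0,0,0]]]}}

```text
time_s: 18.75
tcp_pos: [0.5584, -0.352, 0.2424]
eef_rot: [-137.8, 89.9, -129.7]
contact_force: [0.6, 0.7, -0.7]
gripper_width: 0.0874
```

```bash
python3 bb.py "(.557,-.352,8),(.627,-.1125,-5)"; python3 w.py cyan 8 "(.45,-.12,.25,38)"
```

```text
rim n 1336 x [-37.  50.] y [-45.4  44.8] rear-wall x med 45.5
  side line slope deg 3.8 y@0 -41.2
  side line slope deg -1.53 y@0 40.4
  low x [-84.1  81.5] y [-43.   43.1] 2740
rim n 27 x [-26.4  17.5] y [-47.3 -40.2] rear-wall x med nan
  side line slope deg -7.19 y@0 -44.8
  low x [-84.   16.6] y [-44.3  38. ] 1876
0.92 [259.6, 182.3] 5022 [ 557.4 -350.6] [74.7 46.2] 7.908142566680908 z 0.11425462289823643
t 18.9 tcp [ 0.5588 -0.3519  0.2416] theta 8.1 w 0.0876 F [ 0.3 -0.6 -1. ]
[-0.029  0.816 -0.25 ] [-0.333  0.     0.001]
[-0.029  0.853 -0.031] [-0.333  0.     0.001]
--
  return _methods._mean(a, axis=axis, dtype=dtype,
  ret = ret.dtype.type(ret / rcount)
```

Request:
{"fn": "send_rows", "kwargs": {"plan": [[[0,0.2,-0.06],[-0.07,0,0]],[[-0.01,0.4,-0.12],[-0.15,0,0]],[[-0.02,0.6,-0.18],[-0.22,0,0]],[[-0.03,0.82,-0.25],[-0.33,0,0]],[[-0.03,0.82,-0.25],[-0.33,0,0]]]}}

```text
time_s: 19.4
tcp_pos: [0.5024, -0.2328, 0.2453]
eef_rot: [123.2, 90.0, 146.4]
contact_force: [-0.1, 0.1, -0.0]
gripper_width: 0.0878
```

Request:
{"fn": "send_rows", "kwargs": {"plan": [[[0,0.2,0],[-0.07,0,0]],[[-0.01,0.4,-0.01],[-0.15,0,0]],[[-0.02,0.6,-0.02],[-0.22,0,0]],[[-0.03,0.85,-0.03],[-0.33,0,0]],[[-0.03,0.85,-0.03],[-0.33,0,0]]]}}

```text
time_s: 19.9
tcp_pos: [0.4463, -0.1151, 0.2494]
eef_rot: [96.0, 89.9, 134.3]
contact_force: [0.4, 0.2, -0.2]
gripper_width: 0.0879
```

```bash
sed -i 's/^c,n=.*/c,n=sys.argv[1:3]; q0=None/; s/^    print(round(k\["score"\],2)/    q0=q0 if q0 else (x[0][0]\/1e3,x[0][1]\/1e3,(t+90)%180-90); &/; s/^if len.*/if len(sys.argv)>3: go([(q0[0],q0[1],z,q0[2]) for z in (.2,.085)])/' w.py; python3 w.py black 9 1
```

```text
0.7 [245.4, 184.1] 4672 [ 451.2 -119.5] [74.5 46.4] 37.71910858154297 z 0.11024703876210684
t 20.0 tcp [ 0.4478 -0.1168  0.2495] theta 38.1 w 0.0874 F [-0.9  0.4  1.2]
[ 0.33  -0.028  0.007] [ 0.008 -0.    -0.001]
--
[0.767 0.    0.   ] [0. 0. 0.]
--
```

Request:
{"fn": "send_rows", "kwargs": {"plan": [[[0.1,-0.03,0.01],[0.01,0,0]],[[0.2,-0.03,0.01],[0.01,0,0]],[[0.33,-0.03,0.01],[0.01,0,0]],[[0.33,-0.03,0.01],[0.01,0,0]],[[0.33,-0.03,0.01],[0.01,0,0]]]}}

```text
time_s: 20.5
tcp_pos: [0.4519, -0.1202, 0.1997]
eef_rot: [154.3, 89.9, -168.1]
contact_force: [-0.3, -0.4, 0.3]
gripper_width: 0.0875
```

Request:
{"fn": "send_rows", "kwargs": {"plan": [[[0.2,0,0],[0,0,0]],[[0.4,0,0],[0,0,0]],[[0.6,0,0],[0,0,0]],[[0.76,0,0],[0,0,0]],[[0.76,0,0],[0,0,0]]]}}

```text
time_s: 21.0
tcp_pos: [0.4503, -0.1207, 0.0838]
eef_rot: [150.6, 89.6, -171.9]
contact_force: [-0.6, -0.3, 0.3]
gripper_width: 0.0877
```

Request:
{"fn": "send_rows", "kwargs": {"plan": [[[0,0,0],[0,0,0]],[[0,0,0],[0,0,0]],[[0,0,0],[0,0,0]],[[0,0,0],[0,0,0]],[[0,0,0],[0,0,0]]], "jaw": -1, "force": 20}}

```text
time_s: 21.5
tcp_pos: [0.4507, -0.1207, 0.0845]
eef_rot: [150.9, 89.7, -171.6]
contact_force: [-0.2, 0.1, -0.1]
gripper_width: 0.0535
```

Request:
{"fn": "send_rows", "kwargs": {"plan": [[[0,0,0],[0,0,0]],[[0,0,0],[0,0,0]],[[0,0,0],[0,0,0]],[[-0.05,0,0],[0,0,0]],[[-0.1,0,0],[0,0,0]]]}}

```text
time_s: 22.0
tcp_pos: [0.4506, -0.1207, 0.0999]
eef_rot: [150.8, 89.6, -171.7]
contact_force: [-0.1, 0.1, -1.9]
gripper_width: 0.0455
```

Request:
{"fn": "send_rows", "kwargs": {"plan": [[[-0.15,0,0],[0,0,0]],[[-0.35,0,0],[0,0,0]],[[-0.6,0,0],[0,0,0]],[[-0.8,0,0],[0,0,0]],[[-0.92,0,0],[0,0,0]]]}}

```text
time_s: 22.5
tcp_pos: [0.4521, -0.1206, 0.2412]
eef_rot: [161.0, 89.9, -161.5]
contact_force: [-0.0, -0.3, -1.6]
gripper_width: 0.0457
```

```bash
python3 go.py "(.626,.132,.24,3.2)"
```

```text
t 22.5 tcp [ 0.4521 -0.1206  0.2412] theta 37.5 w 0.0457 F [-0.  -0.3 -1.6]
[0.001 0.21  0.648] [ 0.254 -0.001 -0.   ]
[0.002 0.334 0.594] [ 0.254 -0.001 -0.   ]
[0.002 0.445 0.516] [ 0.254 -0.001 -0.   ]
--
```

Request:
{"fn": "send_rows", "kwargs": {"plan": [[[0,0.02,0.08],[0.03,0,0]],[[0,0.06,0.2],[0.08,0,0]],[[0,0.1,0.34],[0.14,0,0]],[[0,0.15,0.49],[0.2,0,0]],[[0,0.21,0.65],[0.25,0,0]]]}}

```text
time_s: 23.0
tcp_pos: [0.5105, -0.0357, 0.2417]
eef_rot: [171.3, 89.9, -162.6]
contact_force: [0.3, 0.4, -1.0]
gripper_width: 0.0455
```

Request:
{"fn": "send_rows", "kwargs": {"plan": [[[0,0.07,0.12],[0.05,0,0]],[[0,0.14,0.24],[0.1,0,0]],[[0,0.2,0.36],[0.15,0,0]],[[0,0.27,0.48],[0.2,0,0]],[[0,0.33,0.59],[0.25,0,0]]]}}

```text
time_s: 23.5
tcp_pos: [0.5684, 0.0485, 0.2421]
eef_rot: [179.9, 89.9, -165.3]
contact_force: [-0.1, 0.0, -0.7]
gripper_width: 0.0459
```

Request:
{"fn": "send_rows", "kwargs": {"plan": [[[0,0.1,0.13],[0.06,0,0]],[[0,0.2,0.25],[0.12,0,0]],[[0,0.32,0.37],[0.18,0,0]],[[0,0.42,0.48],[0.23,0,0]],[[0,0.445,0.515],[0.255,0,0]]]}}

```text
time_s: 24.0
tcp_pos: [0.6268, 0.1344, 0.2419]
eef_rot: [-169.1, 89.9, -165.8]
contact_force: [-0.5, -0.6, -1.9]
gripper_width: 0.0457
```

```bash
python3 go.py "(.626,.132,.105,3.2)"
```

```text
t 24.0 tcp [0.6268 0.1344 0.2419] theta 3.3 w 0.0457 F [-0.5 -0.6 -1.9]
[ 0.913 -0.015 -0.004] [ 0.002 -0.003  0.   ]
--
```

Request:
{"fn": "send_rows", "kwargs": {"plan": [[[0.15,-0.01,0],[0,0,0]],[[0.35,-0.015,0],[0,0,0]],[[0.57,-0.015,0],[0,0,0]],[[0.78,-0.015,0],[0,0,0]],[[0.91,-0.015,0],[0,0,0]]]}}

```text
time_s: 24.5
tcp_pos: [0.6252, 0.1312, 0.1033]
eef_rot: [-166.2, 89.7, -162.9]
contact_force: [-0.3, -1.3, -0.6]
gripper_width: 0.046
```

```bash
python3 go.py "(.626,.132,.0892,3.2)"
```

```text
t 24.5 tcp [0.6252 0.1312 0.1033] theta 3.3 w 0.046 F [-0.3 -1.3 -0.6]
[0.094 0.005 0.006] [ 0.002 -0.006  0.002]
--
```

Request:
{"fn": "send_rows", "kwargs": {"plan": [[[0.03,0,0],[0,0,0]],[[0.06,0,0],[0,0,0]],[[0.09,0,0],[0,0,0]],[[0.095,0,0],[0,0,0]],[[0.095,0,0],[0,0,0]]]}}

```text
time_s: 25.0
tcp_pos: [0.6255, 0.1313, 0.0899]
eef_rot: [-168.8, 89.8, -165.5]
contact_force: [-0.4, 0.6, -0.9]
gripper_width: 0.046
```

Request:
{"fn": "send_rows", "kwargs": {"plan": [[[0,0,0],[0,0,0]],[[0,0,0],[0,0,0]],[[0,0,0],[0,0,0]],[[0,0,0],[0,0,0]],[[0,0,0],[0,0,0]]], "jaw": 1}}

```text
time_s: 25.5
tcp_pos: [0.6255, 0.1314, 0.09]
eef_rot: [-168.9, 89.8, -165.6]
contact_force: [-0.4, -1.2, -0.0]
gripper_width: 0.0803
```

Request:
{"fn": "send_rows", "kwargs": {"plan": [[[0,0,0],[0,0,0]],[[-0.2,0,0],[0,0,0]],[[-0.5,0,0],[0,0,0]],[[-0.8,0,0],[0,0,0]],[[-1,0,0],[0,0,0]]]}}

```text
time_s: 26.0
tcp_pos: [0.6269, 0.1316, 0.2437]
eef_rot: [157.1, 90.0, 160.4]
contact_force: [0.5, 0.1, -0.3]
gripper_width: 0.0876
```

```bash
python3 bb.py "(.626,.132,3.2),(.627,-.1125,-5)" 2>/dev/null; python3 w.py black 10; python3 go.py "(.433,.104,.25,16)"
```

```text
rim n 1335 x [-37.1  54.5] y [-46.1  44. ] rear-wall x med 48.2
  side line slope deg 3.03 y@0 -42.0
  side line slope deg -2.72 y@0 40.0
  low x [-84.3  81.7] y [-43.6  43.2] 2580
rim n 1097 x [-23.1  53.9] y [-9.1 44.7] rear-wall x med 48.6
  side line slope deg -3.48 y@0 40.6
  low x [-83.8  83.5] y [-37.9  44.2] 5710
0.82 [250.7, 182.4] 4982 [626.4 131.3] [74.4 46. ] 3.2638869285583496 z 0.11427573555040449
t 26.15 tcp [0.6271 0.132  0.2427] theta 3.3 w 0.0875 F [ 1.1  0.4 -0.4]
[-0.025 -0.056 -0.651] [-0.141  0.001 -0.001]
[-0.025  0.017 -0.653] [-0.141  0.001 -0.001]
--
```

Black is well placed. Yellow is next.

Request:
{"fn": "send_rows", "kwargs": {"plan": [[[0,0,-0.15],[-0.03,0,0]],[[-0.01,-0.03,-0.3],[-0.06,0,0]],[[-0.02,-0.05,-0.5],[-0.1,0,0]],[[-0.025,-0.055,-0.65],[-0.14,0,0]],[[-0.025,-0.055,-0.65],[-0.14,0,0]]]}}

```text
time_s: 26.65
tcp_pos: [0.5275, 0.1174, 0.2458]
eef_rot: [107.2, 89.9, 116.9]
contact_force: [0.7, -1.2, 0.4]
gripper_width: 0.0875
```

Request:
{"fn": "send_rows", "kwargs": {"plan": [[[0,0,-0.15],[-0.03,0,0]],[[-0.01,0.01,-0.3],[-0.06,0,0]],[[-0.02,0.015,-0.5],[-0.1,0,0]],[[-0.025,0.015,-0.65],[-0.14,0,0]],[[-0.025,0.015,-0.65],[-0.14,0,0]]]}}

```text
time_s: 27.15
tcp_pos: [0.429, 0.1026, 0.2491]
eef_rot: [123.6, 89.9, 139.6]
contact_force: [0.9, 0.4, -0.6]
gripper_width: 0.0878
```

```bash
python3 w.py yellow 11 1
```

```text
0.91 [251.5, 182.8] 4700 [430.9 102. ] [74.6 45.6] 16.991971969604492 z 0.11027873134762567
t 27.25 tcp [0.4311 0.1034 0.2493] theta 16.0 w 0.0876 F [0.6 0.1 0.2]
[ 0.329 -0.009 -0.003] [-0.023 -0.    -0.002]
--
[0.767 0.    0.   ] [0. 0. 0.]
--
```

Request:
{"fn": "send_rows", "kwargs": {"plan": [[[0.1,-0.01,0],[-0.02,0,0]],[[0.2,-0.01,0],[-0.02,0,0]],[[0.33,-0.01,0],[-0.02,0,0]],[[0.33,-0.01,0],[-0.02,0,0]],[[0.33,-0.01,0],[-0.02,0,0]]]}}

```text
time_s: 27.75
tcp_pos: [0.432, 0.102, 0.1996]
eef_rot: [165.8, 89.9, -177.4]
contact_force: [0.1, 0.3, 1.5]
gripper_width: 0.0878
```

Request:
{"fn": "send_rows", "kwargs": {"plan": [[[0.2,0,0],[0,0,0]],[[0.4,0,0],[0,0,0]],[[0.6,0,0],[0,0,0]],[[0.76,0,0],[0,0,0]],[[0.76,0,0],[0,0,0]]]}}

```text
time_s: 28.25
tcp_pos: [0.431, 0.1013, 0.0839]
eef_rot: [-169.3, 89.7, -152.5]
contact_force: [-0.8, -0.1, -0.7]
gripper_width: 0.0875
```

Request:
{"fn": "send_rows", "kwargs": {"plan": [[[0,0,0],[0,0,0]],[[0,0,0],[0,0,0]],[[0,0,0],[0,0,0]],[[0,0,0],[0,0,0]],[[0,0,0],[0,0,0]]], "jaw": -1, "force": 20}}

```text
time_s: 28.75
tcp_pos: [0.4313, 0.1015, 0.0845]
eef_rot: [-172.2, 89.7, -155.4]
contact_force: [-0.2, -1.0, 0.3]
gripper_width: 0.0531
```

Request:
{"fn": "send_rows", "kwargs": {"plan": [[[0,0,0],[0,0,0]],[[0,0,0],[0,0,0]],[[0,0,0],[0,0,0]],[[-0.05,0,0],[0,0,0]],[[-0.1,0,0],[0,0,0]]]}}

```text
time_s: 29.25
tcp_pos: [0.4312, 0.1013, 0.0998]
eef_rot: [-170.1, 89.7, -153.3]
contact_force: [0.7, -0.0, -1.8]
gripper_width: 0.046
```

Request:
{"fn": "send_rows", "kwargs": {"plan": [[[-0.15,0,0],[0,0,0]],[[-0.35,0,0],[0,0,0]],[[-0.6,0,0],[0,0,0]],[[-0.8,0,0],[0,0,0]],[[-0.92,0,0],[0,0,0]]]}}

```text
time_s: 29.75
tcp_pos: [0.4325, 0.1019, 0.2411]
eef_rot: [-179.7, 89.9, -162.9]
contact_force: [0.2, -0.0, -1.4]
gripper_width: 0.046
```

```bash
python3 go.py "(.626,-.1125,.24,-4.5)"
```

```text
t 29.75 tcp [0.4325 0.1019 0.2411] theta 16.8 w 0.046 F [ 0.2 -0.  -1.4]
[ 0.003 -0.871  0.411] [ 0.237 -0.001  0.   ]
[ 0.003 -0.78   0.565] [ 0.237 -0.001  0.   ]
--
```

Request:
{"fn": "send_rows", "kwargs": {"plan": [[[0,-0.1,0.05],[0.03,0,0]],[[0,-0.26,0.12],[0.07,0,0]],[[0,-0.46,0.22],[0.13,0,0]],[[0,-0.67,0.32],[0.18,0,0]],[[0,-0.87,0.41],[0.24,0,0]]]}}

```text
time_s: 30.25
tcp_pos: [0.5298, -0.0063, 0.2416]
eef_rot: [-172.6, 89.9, -166.6]
contact_force: [-0.5, 1.4, -1.4]
gripper_width: 0.046
```

Request:
{"fn": "send_rows", "kwargs": {"plan": [[[0,-0.17,0.13],[0.05,0,0]],[[0,-0.35,0.25],[0.1,0,0]],[[0,-0.53,0.38],[0.16,0,0]],[[0,-0.7,0.51],[0.21,0,0]],[[0,-0.78,0.565],[0.235,0,0]]]}}

```text
time_s: 30.75
tcp_pos: [0.6274, -0.1158, 0.2413]
eef_rot: [-154.7, 89.9, -159.5]
contact_force: [-0.1, 0.6, -1.0]
gripper_width: 0.0458
```

```bash
python3 go.py "(.626,-.1125,.105,-4.5)"
```

```text
t 30.75 tcp [ 0.6274 -0.1158  0.2413] theta -4.8 w 0.0458 F [-0.1  0.6 -1. ]
[ 0.909  0.022 -0.009] [-0.007 -0.002  0.001]
--
```

Request:
{"fn": "send_rows", "kwargs": {"plan": [[[0.15,0.02,-0.01],[0,0,0]],[[0.35,0.02,-0.01],[0,0,0]],[[0.57,0.02,-0.01],[0,0,0]],[[0.78,0.02,-0.01],[0,0,0]],[[0.91,0.02,-0.01],[0,0,0]]]}}

```text
time_s: 31.25
tcp_pos: [0.6243, -0.1126, 0.1027]
eef_rot: [-170.1, 89.7, -174.9]
contact_force: [-0.5, -0.0, -1.6]
gripper_width: 0.0455
```

```bash
python3 go.py "(.626,-.1125,.0892,-4.5)"
```

```text
t 31.25 tcp [ 0.6243 -0.1126  0.1027] theta -4.8 w 0.0455 F [-0.5 -0.  -1.6]
[0.09  0.002 0.011] [-0.007 -0.006  0.001]
--
```

Request:
{"fn": "send_rows", "kwargs": {"plan": [[[0.03,0,0.01],[0,0,0]],[[0.06,0,0.01],[0,0,0]],[[0.09,0,0.01],[0,0,0]],[[0.09,0,0.01],[0,0,0]],[[0.09,0,0.01],[0,0,0]]]}}

```text
time_s: 31.75
tcp_pos: [0.6262, -0.1127, 0.0901]
eef_rot: [-168.7, 89.8, -173.5]
contact_force: [0.3, 0.8, -2.1]
gripper_width: 0.0459
```

Request:
{"fn": "send_rows", "kwargs": {"plan": [[[0,0,0],[0,0,0]],[[0,0,0],[0,0,0]],[[0,0,0],[0,0,0]],[[0,0,0],[0,0,0]],[[0,0,0],[0,0,0]]], "jaw": 1}}

```text
time_s: 32.25
tcp_pos: [0.6263, -0.1127, 0.0902]
eef_rot: [-169.1, 89.8, -173.9]
contact_force: [1.2, 0.5, -0.4]
gripper_width: 0.0802
```

Request:
{"fn": "send_rows", "kwargs": {"plan": [[[0,0,0],[0,0,0]],[[-0.2,0,0],[0,0,0]],[[-0.5,0,0],[0,0,0]],[[-0.8,0,0],[0,0,0]],[[-1,0,0],[0,0,0]]]}}

```text
time_s: 32.75
tcp_pos: [0.6276, -0.1128, 0.2439]
eef_rot: [-70.0, 90.0, -74.7]
contact_force: [1.4, 0.1, -0.6]
gripper_width: 0.0876
```

```bash
python3 bb.py "(.626,-.1125,-4.5)"; python3 w.py yellow 12; python3 m.py | grep -A3 -E "carton|padlock|marker"; python3 -c "
from h import *
save(r.capture('scene'),'13')"
```

```text
rim n 1348 x [-37.6  54.4] y [-46.5  43.7] rear-wall x med 48.5
  side line slope deg 2.87 y@0 -42.1
  side line slope deg -2.31 y@0 39.7
  low x [-84.5  81.7] y [-43.   43.6] 2603
0.91 [254.9, 178.0] 4933 [ 625.6 -112.4] [46.1 73.9] -4.66680908203125 z 0.1142814592088095
few 0.51 [354.4, 7.0]
carton_cyan_mid 23 0.69 [105. 234.] [ 0.591 -0.344  0.102] 0.117
carton_cyan_mid 24 0.62 [265. 139.] [ 0.55  -0.33   0.086] 0.119
    665 [ 559.8 -348.8] [77.2 46. ] 7.8
    173 [ 559.  -342.8] [76.5 46.1] 10.2
    838 [ 559.3 -345.6] [77.2 52.5] 7.8
carton_magenta_mid 23 0.95 [424. 206.] [0.612 0.32  0.089] 0.118
carton_magenta_mid 24 0.82 [147. 246.] [0.578 0.353 0.086] 0.119
carton_magenta_mid 24 0.57 [257. 214.] [0.441 0.011 0.017] 0.025
    644 [594.5 334.2] [76.1 48.9] 7.0
    524 [592.5 335.8] [73.8 48.7] 8.1
    1168 [594.2 335.2] [76.5 50.9] 7.0
carton_yellow_mid 23 0.78 [224. 240.] [ 0.661 -0.113  0.106] 0.118
carton_yellow_mid 24 0.91 [222. 165.] [ 0.614 -0.092  0.084] 0.12
    707 [ 628.5 -111.2] [78.5 45.8] -5.0
    250 [ 627.  -110.5] [77.7 52.8] -5.6
    957 [ 627.9 -110.6] [79.6 52.8] -5.6
carton_black_mid 23 0.78 [343. 229.] [0.651 0.123 0.091] 0.118
carton_black_mid 24 0.75 [182. 204.] [0.613 0.152 0.084] 0.119
    675 [627.6 131.2] [77.8 46.6] 2.9
    366 [628.3 133.5] [77.7 52.1] 5.1
    1041 [628.  133.4] [78.1 52.1] 4.0
--
padlock 23 0.69 [270. 206.] [0.453 0.006 0.015] 0.024
padlock 24 0.81 [259. 211.] [0.44  0.014 0.019] 0.025
    354 [453.    4.5] [74.  48.1] -16.2
    240 [450.9   6.3] [71.  51.7] -17.0
    594 [452.8   5.7] [75.1 51.7] -17.0
marker 23 0.71 [279. 260.] [ 0.628 -0.005  0.016] 0.023
marker 24 0.48 [215. 200.] [0.597 0.001 0.017] 0.024
    405 [620.   -4.4] [132.5  17.9] 2.9
    150 [603.6  -3. ] [99.4 20.1] 0.0
    555 [619.9  -1.7] [132.4  22.9] 2.5
```

View pics/13.png

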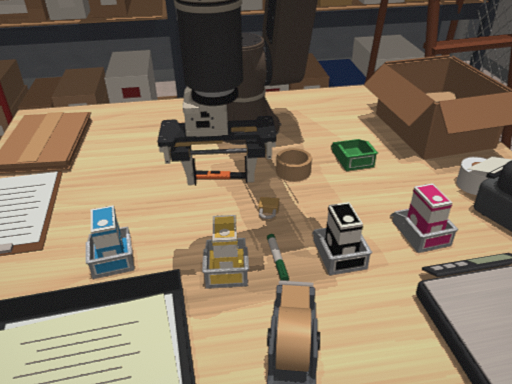

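All four cartons stand upright in their own bins: cyan (108,240), yellow (225,250), black (343,235) and magenta (428,215). The padlock and marker have not moved, and the gripper is clear.

```bash
python3 -c "
from h import *
print(r.close_job())"
```

```text
the job is handed in; nothing more can be done
None
```

All four ink cartons are in the bins of their own colour, and I handed the job in at about 36 s of the 128 s allowed. No verdict is reported.

- **Cartons:** I located each with the wrist camera, gripped it across its 46 mm width near the top, and lowered it onto the bin floor. The last wrist checks showed the tops at about 114 mm, so they stand upright on the floor. They are within about 1° of the bin direction.
- **Centring:** Magenta, yellow and black are within about 3 mm of the bin's middle. Cyan is about 5 mm back: the bin position I first measured and the later check of its rear rim disagreed by that much. That is well inside the 22 mm allowed.
- **Bystanders:** The padlock and marker measured within about 1–2 mm of where they started, which is camera noise. The green look-alike bin was not touched.
- **One odd reading:** The side camera read the marker about 15 mm off on the last check. It could see only part of the marker, and the scene camera put it where it started.

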